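# Slide the handheld reader out of its cradle and lay it on the register

### The job

The handheld reader lies sunk in its charging cradle, where its sides cannot be gripped. Rest a fingertip on top of it, pressing only gently, and slide it forward out over the cradle's open front edge until it overhangs enough to pinch, without letting it drop; then pinch the overhanging end by its two long sides, lift the reader off and lay it down gently, flat and screen up, in the middle of the closed register. Leave the register and the other things where they are.

Things in the scene. Friction and masses are not known exactly. Their poses are not given: they have to be found in the camera images.
- reader: Handheld reader: grey slab 140 x 62 x 12 mm, black screen and three round white keys on top, 0.13 to 0.21 kg, uniform. Origin: centre of its underside; x along its length from front end (faces the robot) to back; z up out of the screen. It glides easily on the cradle; a fingertip grips it far better. Pressing with 10 to 15 N drags it; over 25 N on the cradle or register breaks it.
- reader_front (a point): Middle of the reader's front end face (70 mm ahead of its origin along -x, at half its thickness). Its distance past the cradle's front edge is the overhang; 35 to 55 mm is right, at 70 mm the reader tips off.
- dock: White charging cradle fixed to the worktop: block 156 x 87 x 68 mm, a recess in its top open at the front. Origin: on its underside, 70 mm behind its front face, midway across; x to the back, z up. Recess 65 mm wide, walls 11 mm thick, back wall at x = +75 mm. The walls end 1 mm above the reader's top; 1.5 mm play at its sides, 1 to 3 mm at its back, so no gripping or pushing from behind.
- dock_edge (a point): Middle of the cradle's open front edge, at the height of the recess floor, 55 mm above the worktop. Axes as the cradle's.
- dock_bump_tip (a point): Small sprung bump in the recess wall on the robot's right, 48 mm behind the cradle's origin. It presses the reader sideways with about 4 N and holds it back until its rear end has slid past, after about 30 mm.
- register: Closed register, a grey folder lying flat and loose on the worktop, 338 x 258 mm, 0.75 kg, its cover 12 mm above the worktop. Origin: centre of its underside; x along its long side, z up. Fingertips that reach below the reader's underside would meet the cover before the reader does.
- pot: A small steel cup, 52 mm across, 31 mm high; bystander. Origin: centre of its underside.
- vial: A small vial, 22 mm across, 44 mm high; bystander. Origin: centre of its underside.
- tape: A roll of tape lying flat, 58 mm across, 12 mm high; bystander. Origin: centre of its underside.
- dock_bed: The fixed lower block of the cradle; its flat top is the recess floor, 55 mm above the worktop, on which the reader lies. Hard: each millimetre of further travel after touching adds 10 N or more. Origin and axes as the cradle's.
There are look-alikes about, which are no part of the job. Leave any blue look-alike of the dock alone.

How it is judged:
By the outcome, as a careful person would: the job done as asked, in the order asked, and still so for the second after the job is handed in, with the robot touching nothing.
It also fails if it takes over 72 s, if anything falls off the work surface, if the arm or the gripper's body presses on something with over 40 N, if the wrist force passes 120 N, or if a joint passes its speed limit or range.

### The arm

A 6-joint arm with a two-finger parallel gripper is mounted at the origin on a cart in front of the work surface, level with it; the furniture and walls round the work are solid. World frame = base frame: x ahead of the robot, y to its left, z up, the work surface at z = 0. Lengths are in m, angles in rad, forces in N, time in s.
With the tool pointing down it reaches from about 0.325 to 0.75 m from the base axis. Payload 7.6 kg.
Tool frame: the origin (TCP) lies midway between the tips of the shut fingers; the grasp point (between the pads) lies 19 mm behind it; z points along the fingers, y is the line along which they close (so a half turn about z gives the same grasp; the last joint's range is limited). The gripper opens to 85 mm and grips with 20 to 120 N. Pads are 22 mm wide; open, the fingers measure 114 mm over their backs; the gripper's body (76 mm by 85 mm) begins 54 mm behind the grasp point. The pads swing forward as they close: fully open they stand 13 mm farther back than shut.
Start: joints at [1.221, 0.052, 1.401, -0, 1.689, -0.07], TCP at [0.145, 0.505, 0.231] pointing down, gripper open.
Joint ranges: [-2.9, 2.9], [-0.91, 2.17], [0.12, 2.37], [-1.06, 4.2], [0.26, 2.73], [-2.93, 2.93]. Speed limits (rad/s): [2.57, 2.57, 3.01, 3.14, 3.14, 3.14].

### API

Orientations are given as [roll, pitch, yaw] about the fixed x, y, z axes, in that order (R = Rz(yaw) Ry(pitch) Rx(roll)).
In Python, from bench import env, capture gives the robot as it stands.
- The arm moves only by the shell command python3 -m pendant 'ROWS' [OPENING] [FORCE]. ROWS is JSON, a list of rows, each an object of numbers: "dx", "dy", "dz": the shift along the world's x, y, z in units of 1000 mm (1.0 is 1000 mm); "wx", "wy", "wz": the turn, a rotation vector about the world's x, y, z in units of 180 degrees (1.0 is 180 degrees). In form: [{"dx": .., "dy": .., "dz": .., "wx": .., "wy": .., "wz": ..}, ...]. A call has 1 to 12 rows; each row shifts and turns the commanded pose from where the row before left it; what a row does not reach is not made up. A row lasts 1/10 s, in which the tool goes at most 50 mm and 8.59 degrees, less where a joint would pass 70% of its speed; a pose out of reach is approached as far as the arm can. A call with a number of a shift or a turn outside -1 to 1 is refused whole. A call with a gripper value outside its range is refused whole. OPENING is the closure, from 0 (fully open) to 1 (shut), set as the call begins (- or left out, the last holds). The fingers move at their own pace and stop on an object; FORCE is the grip in N (left out, the last holds). Time passes only in rows, so rows that do not move let the fingers close. It gives the time, the measured TCP pose, the force, the opening and the grip force at its end, in the units of the state.
- env.observe(): the state, without advancing time (a new reading comes with each control period).
- capture(name): name is "scene" or "side" or "wrist"; returns a dict with "img" (400x640x3 uint8, red, green, blue), "fx", "fy", "cx", "cy" (pixels), "pose" (4x4, takes a point from camera to world coordinates); the wrist camera has in their place "tool_from_camera" (4x4, takes a point from camera to tool coordinates, whose origin is the TCP and whose axes are the flange's). Camera axes: x right, y up, looking along -z (the intrinsics and any distortion apply to the point x, -y, -z); pixel columns grow to the right and rows downward; lengths in m; the calibration is good to about 2 mm. A picture is of the moment at which its call begins: read the wrist's pose just before it. There is no depth.
- env.finish_job(): hands the job in; it is judged then, once.
The state is a dict: "time": time; "q": joint angles; "dq": joint speeds; "joint_efforts": joint torques, N m; "tool_pos": TCP position; "orientation": TCP orientation; "force": force on the tool from outside, world axes, zero at the start; "moment": the same for the moment, N m; "gripper_width": finger opening in m; "gripper_force": force on a finger pad.
Only numpy, scipy, OpenCV 4.12 (cv2) and the standard library are available. Lean on these libraries where they do the work, as an engineer would, in place of code of your own. Each camera call takes 0.05 s, during which the arm holds its last target. There are 200 camera calls.

## Working session

There is one attempt and no reset: what is moved stays moved. The work goes in short steps, Python scripts to look and compute and a shell command to move; the robot and the scene stay as the last step left them, time stands still between calls to the robot, and variables do not carry over. Pictures are saved under pics/ and viewed, at most 10 in all, crops included, and the job is handed in when it is done.

```bash
ls; mkdir -p pics; python3 - <<'E'
from bench import env,capture
import cv2,numpy as np,pickle
s=env.observe();print({k:np.round(v,3).tolist() for k,v in s.items()})
for n in ["scene","side"]:
    c=capture(n);pickle.dump(c,open(n+".pkl","wb"));cv2.imwrite(f"pics/{n}0.png",c["img"][:,:,::-1])
    print({k:(np.round(v,3).tolist()) for k,v in c.items() if k!="img"})
E
```

```text
pics
{'time': 0.0, 'q': [1.221, 0.053, 1.402, 0.0, 1.689, -0.07], 'dq': [0.001, -0.001, 0.001, -0.001, 0.001, 0.001], 'joint_efforts': [-0.002, -38.167, -36.017, -0.0, 0.006, 0.0], 'tool_pos': [0.145, 0.504, 0.23], 'orientation': [-3.14, -0.0, 2.862], 'force': [0.396, 0.312, -0.277], 'moment': [0.043, -0.018, -0.011], 'gripper_force': 0.0, 'gripper_width': 0.086}
{'fx': 425.983, 'fy': 425.983, 'cx': 320.409, 'cy': 194.669, 'pose': [[-1.0, 0.031, -0.004, 0.529], [-0.016, -0.381, 0.924, 0.931], [0.027, 0.924, 0.381, 0.44], [0.0, 0.0, 0.0, 1.0]]}
{'fx': 442.676, 'fy': 442.676, 'cx': 315.38, 'cy': 201.002, 'pose': [[-0.999, -0.028, 0.019, 0.558], [0.031, -0.529, 0.848, 1.073], [-0.014, 0.848, 0.529, 0.69], [0.0, 0.0, 0.0, 1.0]]}
```

View pics/scene0.png

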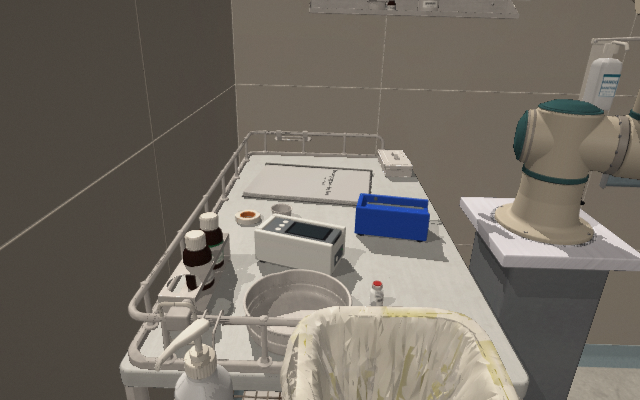

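View pics/side0.png

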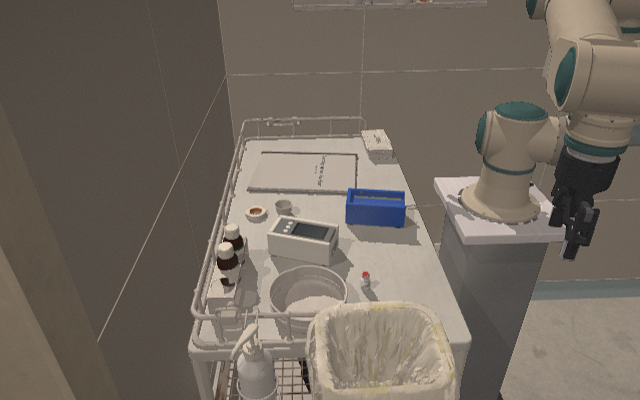

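The scene view shows the white cradle holding the reader at (300,243), with its open front to the right, towards the robot. The blue look-alike is at (392,217), the register at (310,183), the white box at (395,162), the cup at (281,211), the tape at (248,217) and the vial at (377,290). What could be taken for the target is the white cradle (300,243), the blue one (392,217) and the white box (395,162). By the description it is the white cradle with the screen and keys, which I'll check in a close crop.

```bash
python3 - <<'E'
import cv2,pickle,numpy as np
a=pickle.load(open("scene.pkl","rb"))["img"][205:280,245:355,::-1]
b=pickle.load(open("side.pkl","rb"))["img"][205:280,255:345,::-1]
a=cv2.resize(a,None,fx=7,fy=7,interpolation=cv2.INTER_CUBIC)[:, :770]
cv2.imwrite("pics/crop1.png",a)
cv2.imwrite("pics/crop2.png",cv2.resize(b,None,fx=8,fy=8,interpolation=cv2.INTER_CUBIC))
E
cat > h.py <<'E'
import numpy as np
def ray(c,u,v,T=None):
    T=c["pose"] if T is None else T
    d=np.array([(u-c["cx"])/c["fx"],-(v-c["cy"])/c["fy"],-1.]);return T[:3,3],T[:3,:3]@d
def onz(c,u,v,z,T=None):
    o,d=ray(c,u,v,T);return o+d*(z-o[2])/d[2]
def proj(c,p,T=None):
    T=c["pose"] if T is None else T
    q=T[:3,:3].T@(np.asarray(p)-T[:3,3]);return c["cx"]-c["fx"]*q[0]/q[2],c["cy"]+c["fy"]*q[1]/q[2]
E
```

```text
(no output)
```

View pics/crop2.png

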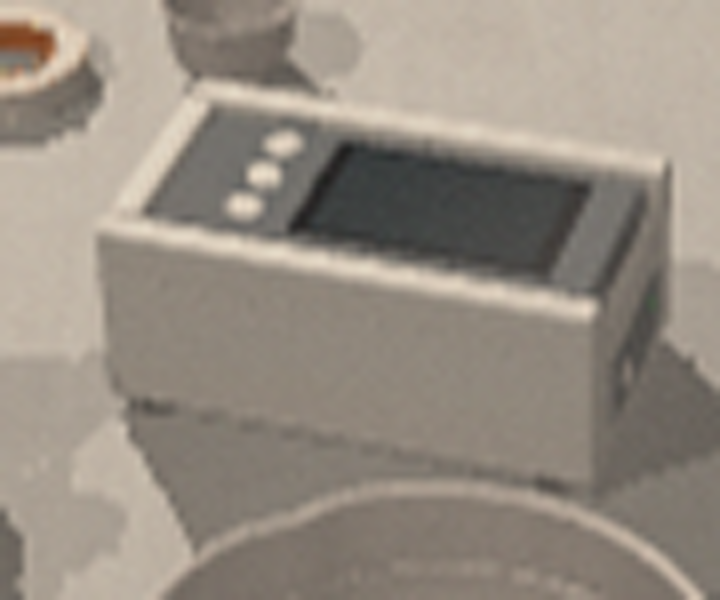

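The crop confirms it: grey slab, black screen and three white keys in the white cradle, front at the right. The rim corners in the crop are (98,228), (597,308), (668,160) and (200,85).

```bash
python3 - <<'E'
import pickle,numpy as np,cv2
from h import *
np.set_printoptions(precision=4,suppress=True)
c=pickle.load(open("side.pkl","rb"))
P=[onz(c,255+(u+.0)/8,205+v/8,.068) for u,v in [(98,225),(597,308),(668,160),(200,85)]]
for p in P: print(p)
bl,fl,fr,br=P
print("len",np.linalg.norm(bl-fl),np.linalg.norm(br-fr),"w",np.linalg.norm(fl-fr),np.linalg.norm(bl-br))
x=(bl+br-fl-fr);print("yaw",np.degrees(np.arctan2(x[1],x[0])),"front mid",(fl+fr)/2,"mid",sum(P)/4)
for n,z,pts in [("scene",.012,0),("side",.012,0)]:
    c=pickle.load(open(n+".pkl","rb"));im=c["img"]
    # register region: lines by eye; refine with local Canny
    g=cv2.cvtColor(im,cv2.COLOR_RGB2GRAY)
    y0,y1,x0,x1=(155,210,235,385) if n=="scene" else (145,200,240,365)
    cv2.imwrite(f"pics/reg_{n}.png",cv2.resize(im[y0:y1,x0:x1,::-1],None,fx=5,fy=5,interpolation=cv2.INTER_CUBIC))
for nm,u,v,z in [("pot",284,203,.031),("tape",256,212,.012),("vial",366,274,.044)]: print(nm,onz(c,u,v,z))
E
```

```text
[0.6546 0.2147 0.068 ]
[0.5085 0.2625 0.068 ]
[0.4826 0.1898 0.068 ]
[0.6269 0.1413 0.068 ]
len 0.15363715283570625 0.15223180152328974 w 0.07712426898891082 0.07849603160213404
yaw -18.349361603933037 front mid [0.4956 0.2262 0.068 ] mid [0.5682 0.2021 0.068 ]
pot [0.6221 0.0229 0.031 ]
tape [0.7008 0.0357 0.012 ]
vial [0.434  0.3435 0.044 ]
```

View pics/reg_side.png

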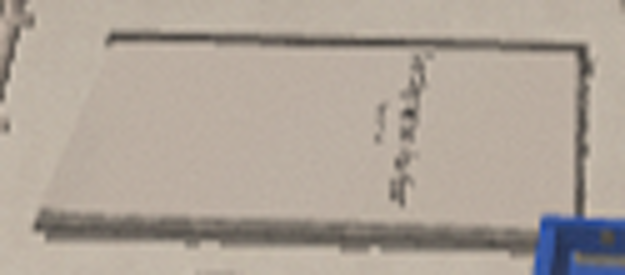

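The register's cover corners in the crop are (108,35), (585,45), (580,~225, hidden by the blue cradle) and (38,215).

```bash
python3 - <<'E'
import pickle,numpy as np
from h import *
np.set_printoptions(precision=4,suppress=True)
c=pickle.load(open("side.pkl","rb"))
P=[onz(c,240+u/5,145+v/5,.012) for u,v in [(108,36),(585,46),(580,228),(38,213)]]
for p in P: print(p)
print([np.linalg.norm(P[i]-P[i-1]) for i in range(4)],sum(P)/4)
B=[onz(c,u,v,.068) for u,v in [(346,190),(405,191),(405,208),(348,206)]]
print(B)
from bench import env
print(capture if 0 else "")
E
python3 - <<'E'
import sys;sys.path.insert(0,".")
from bench import capture
import numpy as np
c=capture("wrist");print({k:(np.round(v,4).tolist()) for k,v in c.items() if k!="img"})
E
```

```text
[ 0.7127 -0.3484  0.012 ]
[ 0.3795 -0.3124  0.012 ]
[ 0.4099 -0.0657  0.012 ]
[ 0.7377 -0.1016  0.012 ]
[np.float64(0.2479786208200113), np.float64(0.3351707062077755), np.float64(0.2485287800637083), np.float64(0.32973298687539077)] [ 0.56  -0.207  0.012]
[array([0.4493, 0.0236, 0.068 ]), array([0.2887, 0.0378, 0.068 ]), array([0.306 , 0.1227, 0.068 ]), array([0.4515, 0.1054, 0.068 ])]

{'fx': 337.2128, 'fy': 337.2128, 'cx': 319.8626, 'cy': 199.9952, 'tool_from_camera': [[-0.0006, 0.9579, 0.2872, 0.073], [1.0, 0.0006, 0.0002, 0.0011], [0.0, 0.2872, -0.9579, -0.1419], [0.0, 0.0, 0.0, 1.0]]}
```

```bash
python3 -m pendant '[{"dz":0.04},{"dz":0.04},{"dx":0.03,"dy":-0.02},{"dx":0.04,"dy":-0.03},{"dx":0.04,"dy":-0.03},{"dx":0.04,"dy":-0.03},{"dx":0.04,"dy":-0.03},{"dx":0.04,"dy":-0.03},{"dx":0.04,"dy":-0.03},{"dx":0.04,"dy":-0.03},{"dx":0.04,"dy":-0.03},{"dx":0.03,"dy":-0.02}]' 1 60
python3 -m pendant '[{"dx":0.03,"dy":-0.02,"dz":-0.03,"wz":-0.013},{"dz":-0.04},{"dz":-0.02},{},{},{}]'
python3 - <<'E'
from bench import env,capture
import cv2,pickle,numpy as np
s=env.observe();c=capture("wrist");c["s"]=s;pickle.dump(c,open("w1.pkl","wb"));cv2.imwrite("pics/w1.png",c["img"][:,:,::-1])
print(s["tool_pos"],s["orientation"],s["force"])
E
```

```text
[0.14488512 0.50439155 0.23067817] [-3.14044773e+00 -1.07897475e-04  2.86179976e+00] [-0.22793808  0.81068192  0.82127095]schema error: expected keys dx, dy, dz, wx, wy, wz
schema error: expected keys dx, dy, dz, wx, wy, wz
```

View pics/w1.png

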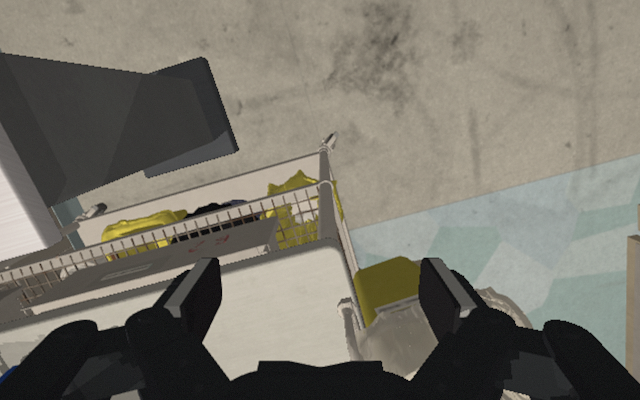

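The pendant refused the rows because all six keys are required, so the arm has not moved; the view shows the floor and cart edge at the start pose.

```bash
python3 -m pendant '[{"dx":0,"dy":0,"dz":0.04,"wx":0,"wy":0,"wz":0},{"dx":0,"dy":0,"dz":0.04,"wx":0,"wy":0,"wz":0},{"dx":0.03,"dy":-0.02,"dz":0,"wx":0,"wy":0,"wz":0},{"dx":0.04,"dy":-0.03,"dz":0,"wx":0,"wy":0,"wz":0},{"dx":0.04,"dy":-0.03,"dz":0,"wx":0,"wy":0,"wz":0},{"dx":0.04,"dy":-0.03,"dz":0,"wx":0,"wy":0,"wz":0},{"dx":0.04,"dy":-0.03,"dz":0,"wx":0,"wy":0,"wz":0},{"dx":0.04,"dy":-0.03,"dz":0,"wx":0,"wy":0,"wz":0},{"dx":0.04,"dy":-0.03,"dz":0,"wx":0,"wy":0,"wz":0},{"dx":0.04,"dy":-0.03,"dz":0,"wx":0,"wy":0,"wz":0},{"dx":0.04,"dy":-0.03,"dz":0,"wx":0,"wy":0,"wz":0},{"dx":0.03,"dy":-0.02,"dz":0,"wx":0,"wy":0,"wz":0}]' 1 60
python3 -m pendant '[{"dx":0.03,"dy":-0.02,"dz":-0.03,"wx":0,"wy":0,"wz":-0.013},{"dx":0,"dy":0,"dz":-0.04,"wx":0,"wy":0,"wz":0},{"dx":0,"dy":0,"dz":-0.02,"wx":0,"wy":0,"wz":0},{"dx":0,"dy":0,"dz":0,"wx":0,"wy":0,"wz":0},{"dx":0,"dy":0,"dz":0,"wx":0,"wy":0,"wz":0}]'
python3 - <<'E'
from bench import env,capture
import cv2,pickle,numpy as np
s=env.observe();c=capture("wrist");c["s"]=s;pickle.dump(c,open("w1.pkl","wb"));cv2.imwrite("pics/w2.png",c["img"][:,:,::-1])
print(s["tool_pos"],s["orientation"],s["force"])
E
```

```text
time: 1.4
tool_pos: [0.5269, 0.2222, 0.3109]
orientation: [-3.141, -0.0, 2.86]
force: [0.2, 0.3, 0.6]
gripper_width: 0.0002
gripper_force: 0.0
time: 1.9
tool_pos: [0.5551, 0.2047, 0.2221]
orientation: [3.141, 0.0, 2.821]
force: [0.3, -0.2, 1.0]
gripper_width: 0.0002
gripper_force: 0.0
[0.5550558  0.2047155  0.22212492] [3.14125462e+00 3.59855490e-04 2.82107549e+00] [ 0.2754047  -0.22560865  0.99187508]
```

View pics/w2.png

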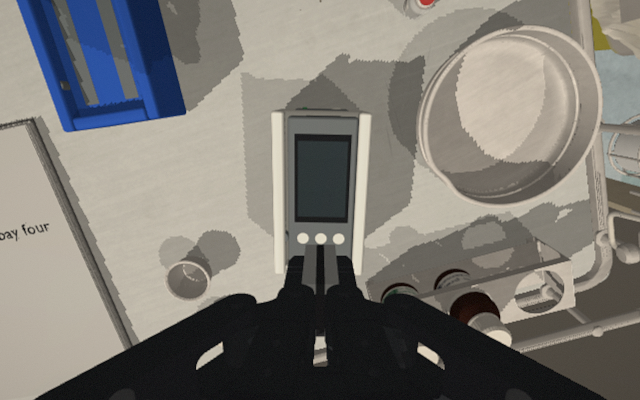

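The wrist view shows the reader in the white cradle: walls at columns 275–287 and 358–369, reader front near row 116, screen (295–352, 134–222), keys at row 238, and the shut fingers over its rear.

```bash
cat >> h.py <<'E'
from scipy.spatial.transform import Rotation as Ro
def wT(c):
    s=c["s"];T=np.eye(4);T[:3,:3]=Ro.from_euler("xyz",s["orientation"]).as_matrix();T[:3,3]=s["tool_pos"]
    return T@c["tool_from_camera"]
E
python3 - <<'E'
import pickle,numpy as np,cv2
from h import *
np.set_printoptions(precision=4,suppress=True)
c=pickle.load(open("w1.pkl","rb"));im=c["img"].astype(int);T=wT(c);g=im.mean(2)
m=((g<75)).astype(np.uint8);m[:125]=0;m[228:]=0;m[:,:289]=0;m[:,356:]=0
k=max(cv2.findContours(m,cv2.RETR_EXTERNAL,cv2.CHAIN_APPROX_NONE)[0],key=cv2.contourArea)
r=cv2.boxPoints(cv2.minAreaRect(k));print("screen px",r)
S=[onz(c,u,v,.067,T) for u,v in r];print(np.array(S)[:,:2],sum(S)/4)
for row in (140,180,210):print(row,g[row,268:296].astype(int),g[row,350:376].astype(int))
for col in (300,320,345):print(col,g[100:135,col].astype(int))
for col in (280,363):print(col,g[100:125,col].astype(int))
def W(u,v,z):return onz(c,u,v,z,T)
E
```

```text
screen px [[294. 134.]
 [351. 134.]
 [351. 222.]
 [294. 222.]]
[[0.5068 0.1982]
 [0.5224 0.2452]
 [0.6004 0.2216]
 [0.5835 0.1708]] [0.5533 0.209  0.067 ]
140 [157 155 155 150 192 213 214 213 213 212 213 211 213 201 169 137 106 106
 118 106  99 105 110 111 112 115  75  29] [ 25  70 106 112 113 106  87  63 153 202 212 214 215 215 213 213 213 212
 202 175 131 119 127 125 124 124]
180 [155 154 154 153 166 203 216 216 215 212 212 212 210 211 187 154 117 103
 113 112 103 106 110 112 111 115  77  36] [105 112 113 104  85  67 164 206 213 216 215 215 214 213 213 214 195 154
 128 124 126 125 123 127 126 124]
210 [155 154 156 155 150 192 215 217 216 214 213 211 209 212 196 164 128  99
 109 118 104 104 110 111 110 113  79  35] [112 110  97  70 130 197 213 215 215 214 213 213 213 214 196 160 130 124
 124 124 125 125 125 126 127 124]
300 [ 96  99  97  98  99  99 100  91  70  62  91 110 115 118 122  93  57  75
  93 109 112 111 110 113 109 111 110 110 110 111 110 111 115  90  40]
320 [ 98  96  97  98  99 100  96  97  79  57  81 106 112 117 121  91  47  69
  86 103 111 111 110 111 110 111 113 111 111 113 112 111 116 100  64]
345 [ 96  98  99  98  98  98  99 100  94  67  64  90 110 115 117 121  92  58
  76  95 109 110 111 112 112 111 111 111 110 110 112 111 110 115  88]
280 [154 154 154 154 154 153 154 157 144 112  94 120 160 200 216 212 212 212
 212 212 214 214 213 213 212]
363 [127 125 125 126 126 125 124 125 126 126 120 102 109 149 187 210 215 215
 216 215 215 214 216 215 214]
```

```bash
python3 - <<'E'
import pickle,numpy as np
from h import *
np.set_printoptions(precision=4,suppress=True)
c=pickle.load(open("w1.pkl","rb"));T=wT(c)
W=lambda u,v,z=.068:onz(c,u,v,z,T)[:2]
L=[W(271.8,140),W(272.6,210)];R=[W(369.3,140),W(364.8,210)]
for a in (L,R):
    d=a[1]-a[0];print(a,np.degrees(np.arctan2(d[1],d[0])))
d=(L[1]-L[0]+R[1]-R[0]);d/=np.linalg.norm(d);n=np.array([-d[1],d[0]])
print("yaw",np.degrees(np.arctan2(d[1],d[0])),"w",(R[0]-L[0])@n)
mid=((L[0]+R[0])/2)@n
fr=[W(280,112.5),W(363,113.5)];print("front rim x",[f@d for f in fr],"reader front",W(320,116.7,.067)@d,"bed edge",W(320,110,.055)@d,"mid n",mid)
x0=np.mean([f@d for f in fr]);
print("front edge pt",x0*d+mid*n,"d",d)
for k in (.07,.085): print(k,(x0+k)*d+mid*n, (x0+k)*d+mid*n-c["s"]["tool_pos"][:2])
print("scr centre along", W(323.5,178,.067)@d-x0, W(323.5,178,.067)@n-mid)
E
```

```text
[array([0.5055, 0.1783]), array([0.5658, 0.1562])] -20.086919179553725
[array([0.5323, 0.2588]), array([0.5927, 0.2371])] -19.699786955844488
yaw -19.893362117804653 w 0.08480750082437623
front rim x [np.float64(0.39128254103130855), np.float64(0.39026670426463683)] reader front 0.393916105241041 bed edge 0.3887435849543562 mid n 0.3820338990589384
front edge pt [0.4975 0.2263] d [ 0.9403 -0.3403]
0.07 [0.5633 0.2024] [ 0.0082 -0.0023]
0.085 [0.5774 0.1973] [ 0.0223 -0.0074]
scr centre along 0.05678787318579148 0.0035692679672372774
```

```bash
python3 -m pendant '[{"dx":0.02,"dy":-0.007,"dz":-0.03,"wx":0,"wy":0,"wz":-0.008},{"dx":0,"dy":0,"dz":-0.04,"wx":0,"wy":0,"wz":0},{"dx":0,"dy":0,"dz":-0.04,"wx":0,"wy":0,"wz":0},{"dx":0,"dy":0,"dz":-0.026,"wx":0,"wy":0,"wz":0},{"dx":0,"dy":0,"dz":-0.01,"wx":0,"wy":0,"wz":0},{"dx":0,"dy":0,"dz":0,"wx":0,"wy":0,"wz":0},{"dx":0,"dy":0,"dz":0,"wx":0,"wy":0,"wz":0},{"dx":0,"dy":0,"dz":0,"wx":0,"wy":0,"wz":0},{"dx":0,"dy":0,"dz":0,"wx":0,"wy":0,"wz":0}]'
```

```text
time: 2.85
tool_pos: [0.5758, 0.1979, 0.0772]
orientation: [3.14, 0.003, 2.796]
force: [-0.3, 0.6, -0.2]
gripper_width: 0.0002
gripper_force: 0.0
```

Close; now down in fine steps.

```bash
python3 -m pendant '[{"dx":0,"dy":0,"dz":-0.002,"wx":0,"wy":0,"wz":0},{"dx":0,"dy":0,"dz":-0.002,"wx":0,"wy":0,"wz":0},{"dx":0,"dy":0,"dz":-0.002,"wx":0,"wy":0,"wz":0},{"dx":0,"dy":0,"dz":-0.002,"wx":0,"wy":0,"wz":0},{"dx":0,"dy":0,"dz":0,"wx":0,"wy":0,"wz":0},{"dx":0,"dy":0,"dz":0,"wx":0,"wy":0,"wz":0},{"dx":0,"dy":0,"dz":0,"wx":0,"wy":0,"wz":0}]'
python3 -m pendant '[{"dx":0,"dy":0,"dz":-0.0008,"wx":0,"wy":0,"wz":0},{"dx":0,"dy":0,"dz":0,"wx":0,"wy":0,"wz":0},{"dx":0,"dy":0,"dz":0,"wx":0,"wy":0,"wz":0}]'
python3 -m pendant '[{"dx":0,"dy":0,"dz":-0.0005,"wx":0,"wy":0,"wz":0},{"dx":0,"dy":0,"dz":0,"wx":0,"wy":0,"wz":0},{"dx":0,"dy":0,"dz":0,"wx":0,"wy":0,"wz":0}]'
```

```text
time: 3.55
tool_pos: [0.5749, 0.1976, 0.0672]
orientation: [-3.142, -0.0, 2.796]
force: [-0.9, 0.0, -0.5]
gripper_width: -0.0001
gripper_force: 0.0
time: 3.85
tool_pos: [0.5752, 0.1977, 0.067]
orientation: [3.141, 0.001, 2.796]
force: [-0.6, -0.1, 3.4]
gripper_width: -0.0001
gripper_force: 2.3
time: 4.15
tool_pos: [0.5753, 0.1977, 0.067]
orientation: [3.141, 0.001, 2.796]
force: [-2.8, 0.1, 6.9]
gripper_width: 0.0002
gripper_force: 3.6
```

```bash
python3 -m pendant '[{"dx":0,"dy":0,"dz":-0.0005,"wx":0,"wy":0,"wz":0},{"dx":0,"dy":0,"dz":0,"wx":0,"wy":0,"wz":0},{"dx":0,"dy":0,"dz":0,"wx":0,"wy":0,"wz":0}]'
```

```text
time: 4.45
tool_pos: [0.5754, 0.1977, 0.0671]
orientation: [3.141, 0.001, 2.796]
force: [-3.9, -1.3, 8.8]
gripper_width: 0.0003
gripper_force: 4.7
```

```bash
python3 -m pendant '[{"dx":-0.0019,"dy":0.0007,"dz":0,"wx":0,"wy":0,"wz":0},{"dx":-0.0019,"dy":0.0007,"dz":0,"wx":0,"wy":0,"wz":0},{"dx":-0.0019,"dy":0.0007,"dz":0,"wx":0,"wy":0,"wz":0},{"dx":0,"dy":0,"dz":0,"wx":0,"wy":0,"wz":0}]'
```

```text
time: 4.85
tool_pos: [0.5705, 0.1998, 0.0671]
orientation: [3.14, 0.003, 2.796]
force: [1.8, -0.9, 6.9]
gripper_width: -0.0
gripper_force: 3.4
```

```bash
python3 -m pendant '[{"dx":0,"dy":0,"dz":-0.0006,"wx":0,"wy":0,"wz":0},{"dx":0,"dy":0,"dz":0,"wx":0,"wy":0,"wz":0},{"dx":0,"dy":0,"dz":0,"wx":0,"wy":0,"wz":0}]'; python3 - <<'E'
from bench import env,capture
import cv2,pickle,numpy as np
s=env.observe();c=capture("wrist");c["s"]=s;pickle.dump(c,open("w2.pkl","wb"))
g=c["img"].mean(2).astype(int);print(s["force"],s["tool_pos"])
for col in (300,320,340):print(g[0:130:1,col])
E
```

```text
time: 5.15
tool_pos: [0.5704, 0.1999, 0.067]
orientation: [3.14, 0.003, 2.796]
force: [-0.6, -0.8, 10.5]
gripper_width: 0.0001
gripper_force: 5.2
[-0.60840089 -0.84281516 10.46963262] [0.57044624 0.19985888 0.06703407]
[195 194 197 195 195 196 196 197 196 197 197 198 199 199 199 199 198 199
 199 199 198 198 200 200 201 200 197 199 199 200 198 203 202 205 174 119
 108 108 109 110 108 109 110 108 109 108 108 108 108 111 109 111 108 109
 108 109 108 108 110 110 110 108 110 109 109 110 110 110 109 111 111 111
 110 110 111 110 111 110 111 111 111 110 111  97  78  99 122 125 127 129
 130 135 137 103  52  68  77  84  93 103 110 120 127 125 127 125 126 126
 127 126 125 125 126 125 125 125 125 124 125 126 126 124 126 126 127 126
 126 126 127 126]
[197 197 197 197 197 199 197 199 199 200 199 196 199 199 201 184 149 134
 135 135 135 134 130 127 127 128 117 108 108 109 107 107 108 110 109 110
 110 109 108 109 109 109 108 108 109 108 110 109 108 108 108 108 108 111
 111 111 110 109 111 112 112 111 111 111 111 111 109 111 112 111 111 112
 111 110 111 113 113 112 112 113 111 111 111  97  81 105 123 129 128 130
 132 133 137 107  58  67  77  84  93 102 114 120 127 127 127 127 125 127
 126 127 126 127 126 126 129 127 125 125 126 127 127 127 127 125 126 125
 127 127 126 126]
[134 133 132 132 131 134 131 131 132 132 134 135 137 133 135 135 134 136
 135 136 133 133 134 134 132 134 135 134 135 135 135 136 138 136 138 137
 138 134 129 120 108 109 111 110 110 109 109 111 111 112 111 112 110 110
 110 111 112 111 111 111 110 113 111 110 112 109 109 112 112 114 111 111
 112 110 111 110 107 111 111 112 110 118 124 101  79 104 125 128 127 130
 132 134 138 101  47  70  76  85  94 105 114 123 125 127 125 125 126 126
 128 125 127 127 125 123 126 124 127 126 126 128 125 125 124 126 126 126
 127 126 125 126]
```

```bash
cat >> h.py <<'E'
DX=np.array([.9403,-.3403]);X0=.3908
def front(c,v,z,u=320):
    return onz(c,u,v,z,wT(c))[:2]@DX-X0
E
python3 - <<'E'
import pickle
from h import *
for f,a,b in (("w1",109.5,116.7),("w2",84,94)):
    c=pickle.load(open(f+".pkl","rb"));print(f,"bed",front(c,a,.055),"rdr bottom",front(c,b-1,.055),"top",front(c,b+1,.067))
E
```

```text
w1 bed -0.002504523683305837 rdr bottom 0.0028255653448909235 top 0.003928355916205051
w2 bed -0.0015839427570902842 rdr bottom 0.0021170811118816357 top 0.003035239347871921
```

```bash
python3 -m pendant '[{"dx":0,"dy":0,"dz":-0.0003,"wx":0,"wy":0,"wz":0},{"dx":-0.0019,"dy":0.0007,"dz":0,"wx":0,"wy":0,"wz":0},{"dx":-0.0019,"dy":0.0007,"dz":0,"wx":0,"wy":0,"wz":0},{"dx":-0.0019,"dy":0.0007,"dz":0,"wx":0,"wy":0,"wz":0},{"dx":-0.0019,"dy":0.0007,"dz":0,"wx":0,"wy":0,"wz":0}]'; python3 - <<'E'
from bench import env,capture
import pickle
from h import *
s=env.observe();c=capture("wrist");c["s"]=s;pickle.dump(c,open("w2.pkl","wb"))
g=c["img"].mean(2).astype(int);print(s["force"],s["tool_pos"])
for col in (300,320,340):print(g[50:130:1,col])
E
```

```text
time: 5.7
tool_pos: [0.5638, 0.2026, 0.0671]
orientation: [3.139, 0.006, 2.795]
force: [2.4, -1.3, 9.1]
gripper_width: 0.0004
gripper_force: 4.5
[ 2.4419648  -1.3089848   9.05024982] [0.5637632  0.2025642  0.06705129]
[108 109 109 109 108 110 111 109 109 107 109 107 109 109 110 109 108 108
 109 109 109 110 109 111 107 107 108 111 111 109 109 113 110 110 109 110
 107 109 111 111 110 112 111 110 109 108 110 112 100  78  66  95  88  53
  58  72  80  88  98 106 116 124 126 125 125 125 125 125 127 125 125 126
 126 123 125 126 125 124 124 126]
[108 109 109 108 110 108 108 108 110 110 109 109 108 107 107 108 110 110
 110 110 113 110 111 109 109 110 111 110 110 111 111 111 109 110 110 110
 110 111 111 111 113 113 112 110 108 108 108 112  96  75  68 101  89  46
  62  74  81  91  98 107 117 124 125 126 125 125 125 125 124 126 124 125
 124 124 126 126 123 128 126 122]
[138 135 133 131 128 120 109 108 109 110 111 111 110 109 111 109 112 111
 110 110 112 111 111 110 108 111 109 110 111 111 110 113 111 110 111 111
 111 110 108 110 110 112 110 111 111 113 122 126 108  75  73 102  90  50
  65  73  82  92 101 110 117 123 125 125 126 125 124 124 125 125 125 124
 126 126 125 125 123 125 126 122]
```

```bash
python3 -m pendant '[{"dx":0,"dy":0,"dz":-0.0004,"wx":0,"wy":0,"wz":0},{"dx":-0.0019,"dy":0.0007,"dz":0,"wx":0,"wy":0,"wz":0},{"dx":-0.0019,"dy":0.0007,"dz":0,"wx":0,"wy":0,"wz":0},{"dx":-0.0019,"dy":0.0007,"dz":0,"wx":0,"wy":0,"wz":0},{"dx":-0.0019,"dy":0.0007,"dz":0,"wx":0,"wy":0,"wz":0},{"dx":-0.0019,"dy":0.0007,"dz":0,"wx":0,"wy":0,"wz":0}]'; cat > look.py <<'E'
from bench import env,capture
import pickle,sys
from h import *
s=env.observe();c=capture("wrist");c["s"]=s;pickle.dump(c,open("w2.pkl","wb"))
import cv2;cv2.imwrite(f"pics/w_{s['time']:.2f}.png",c["img"][:,:,::-1])
g=c["img"].mean(2).astype(int);print(s["force"],s["tool_pos"])
a,b=map(int,sys.argv[1:3])
for col in (310,330):print(a,g[a:b,col])
E
python3 look.py 60 130
```

```text
time: 6.35
tool_pos: [0.5546, 0.2059, 0.067]
orientation: [3.139, 0.006, 2.795]
force: [3.5, -2.3, 10.9]
gripper_width: -0.0001
gripper_force: 5.3
[ 3.46751712 -2.27972764 10.92420938] [0.55457187 0.20586996 0.0670496 ]
60 [106 109 112 111 109 110 109 109 107 110 109 109 108 109 107 107 107 109
 111 110 109 111 110 110 111 109 109 110 111 110 110 110 110 109 110 111
 110 110 109 110 110 109 101  67  48  68  74  85  94 102 112 120 125 124
 126 125 125 125 124 125 125 124 125 125 124 125 125 125 125 124]
60 [133 134 135 136 133 128 120 110 110 111 112 112 111 111 113 111 111 112
 109 112 110 111 112 110 112 111 109 109 110 109 110 110 110 111 111 112
 111 112 110 111 113 112 101  67  51  69  75  85  95 103 112 120 126 125
 124 127 123 124 126 123 125 126 125 125 126 126 124 125 125 126]
```

```bash
echo 'print("overhang",-front(c,float(sys.argv[3]),.067)) if len(sys.argv)>3 else 0' >> look.py; python3 -m pendant '[{"dx":-0.0019,"dy":0.0007,"dz":-0.0002,"wx":0,"wy":0,"wz":0},{"dx":-0.0019,"dy":0.0007,"dz":0,"wx":0,"wy":0,"wz":0},{"dx":-0.0019,"dy":0.0007,"dz":0,"wx":0,"wy":0,"wz":0},{"dx":-0.0019,"dy":0.0007,"dz":0,"wx":0,"wy":0,"wz":0},{"dx":-0.0019,"dy":0.0007,"dz":0,"wx":0,"wy":0,"wz":0},{"dx":-0.0019,"dy":0.0007,"dz":0,"wx":0,"wy":0,"wz":0}]'; python3 look.py 95 115 105
```

```text
time: 7.0
tool_pos: [0.5433, 0.2101, 0.067]
orientation: [3.138, 0.007, 2.795]
force: [2.7, -3.3, 11.2]
gripper_width: -0.0
gripper_force: 5.8
[ 2.72467334 -3.33798571 11.16203932] [0.54332232 0.21005096 0.06704821]
95 [110 109 107 108 110 110 109 111 114  80  44  68  76  82  90 100 107 119
 125 125]
95 [112 112 112 111 111 113 111 112 113  81  43  65  75  83  91 101 108 119
 125 125]
overhang 0.022081483338003305
```

```bash
python3 -m pendant '[{"dx":-0.0019,"dy":0.0007,"dz":-0.0001,"wx":0,"wy":0,"wz":0},{"dx":-0.0019,"dy":0.0007,"dz":0,"wx":0,"wy":0,"wz":0},{"dx":-0.0019,"dy":0.0007,"dz":0,"wx":0,"wy":0,"wz":0},{"dx":-0.0019,"dy":0.0007,"dz":0,"wx":0,"wy":0,"wz":0},{"dx":-0.0019,"dy":0.0007,"dz":0,"wx":0,"wy":0,"wz":0},{"dx":-0.0019,"dy":0.0007,"dz":0,"wx":0,"wy":0,"wz":0}]'; python3 look.py 95 115 105
```

```text
time: 7.65
tool_pos: [0.5317, 0.2142, 0.067]
orientation: [3.139, 0.006, 2.795]
force: [1.7, -4.1, 12.6]
gripper_width: 0.0001
gripper_force: 6.6
[ 1.74967543 -4.09182815 12.59455627] [0.53169894 0.21418374 0.06701493]
95 [177 177 178 178 177 175 178 181 157  85  42  67  74  84  93 100 110 119
 124 126]
95 [140 138 140 140 141 139 139 136 140 103  44  67  75  81  94 100 109 119
 126 127]
overhang 0.03441711302005268
```

```bash
python3 -m pendant '[{"dx":-0.0019,"dy":0.0006,"dz":0,"wx":0,"wy":0,"wz":0},{"dx":-0.0019,"dy":0.0006,"dz":0,"wx":0,"wy":0,"wz":0},{"dx":-0.0019,"dy":0.0006,"dz":0,"wx":0,"wy":0,"wz":0},{"dx":-0.0019,"dy":0.0006,"dz":0,"wx":0,"wy":0,"wz":0},{"dx":-0.0019,"dy":0.0006,"dz":0,"wx":0,"wy":0,"wz":0},{"dx":-0.0019,"dy":0.0006,"dz":0,"wx":0,"wy":0,"wz":0}, {"dx":0,"dy":0,"dz":0,"wx":0,"wy":0,"wz":0}]'; python3 look.py 95 115 105
```

```text
time: 8.4
tool_pos: [0.5201, 0.2183, 0.067]
orientation: [3.138, 0.006, 2.796]
force: [0.8, -1.8, 13.7]
gripper_width: -0.0002
gripper_force: 6.7
[ 0.82876323 -1.81405113 13.69998466] [0.52007572 0.21828626 0.06697137]
95 [176 175 175 175 176 177 178 179 183 134  39  67  75  83  92 101 110 121
 127 127]
95 [206 205 204 205 206 205 207 210 194 123  41  68  75  83  92 103 112 119
 127 127]
overhang 0.04674195818654875
```

```bash
ls pics | tail -3
```

```text
w_7.00.png
w_7.65.png
w_8.40.png
```

```bash
python3 -m pendant '[{"dx":0,"dy":0,"dz":0.005,"wx":0,"wy":0,"wz":0},{"dx":0,"dy":0,"dz":0.025,"wx":0,"wy":0,"wz":0},{"dx":0,"dy":0,"dz":0.04,"wx":0,"wy":0,"wz":0},{"dx":0,"dy":0,"dz":0.04,"wx":0,"wy":0,"wz":0},{"dx":0,"dy":0,"dz":0.02,"wx":0,"wy":0,"wz":0},{"dx":0,"dy":0,"dz":0,"wx":0,"wy":0,"wz":0},{"dx":0,"dy":0,"dz":0,"wx":0,"wy":0,"wz":0}]' 0; python3 look.py 70 170; cp pics/w_9*.png pics/lift.png
```

```text
time: 9.15
tool_pos: [0.5177, 0.2179, 0.1928]
orientation: [-3.141, -0.001, 2.796]
force: [-0.1, -0.5, -0.8]
gripper_width: 0.0854
gripper_force: 0.0
[-0.14784072 -0.54572521 -0.78055324] [0.51766623 0.2179247  0.19283881]
70 [149 150 150 149 148 147 147 145 144 143 142 144 144 145 146 148 148 146
 146 148 148 150 149 150 148 149 149 149 148 151 149 149 149 152 125  66
  58  74  90 103 109 106 108 106 107 108 108 106 107 108 105 107 107 109
 110  85  33  27  28  30  30  28  29  41  54  48  50  50  48  52  51  51
  48  50  50  50  51  50  52  51  51  49  52  49  51  50  51  48  50  52
  51  48  50  49  50  49  48  50  50  51]
70 [168 168 167 168 170 172 172 172 172 173 175 175 175 176 177 176 171 172
 173 176 175 174 174 172 172 172 174 175 175 178 175 178 179 153  98  61
  60  75  90 104 106 108 107 106 106 107 106 108 106 107 107 108 106 108
 109  82  26  28  28  30  26  27  29  43  54  51  49  53  49  51  52  51
  49  49  51  52  50  51  50  51  52  51  51  49  51  51  52  51  54  51
  51  52  49  49  52  51  51  50  49  50]
```

View pics/lift.png

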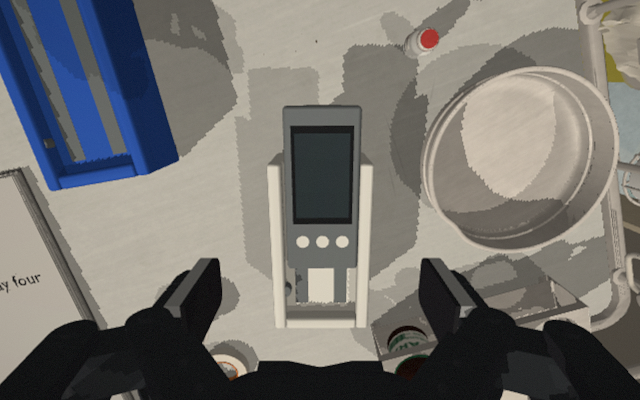

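The reader overhangs cleanly: front edge at row 106 (columns 283–361), cradle wall fronts near row 160, reader level and in the recess, gripper open.

```bash
python3 - <<'E'
import pickle,numpy as np
from h import *
np.set_printoptions(precision=4,suppress=True)
c=pickle.load(open("w2.pkl","rb"));T=wT(c);im=c["img"].astype(int);g=im.mean(2)
W=lambda u,v,z=.067:onz(c,u,v,z,T)[:2]
for r in (120,145,190,220):print(r,g[r,264:300].astype(int),g[r,350:376].astype(int))
for col in (275,366):print(g[145:175,col].astype(int))
print("front",W(320,107))
N=np.array([.3403,.9403])
n0=np.array([.4975,.2263])@N
print("overhang",X0-W(320,107)@DX,"tcp",c["s"]["tool_pos"][:2]@DX-X0,c["s"]["tool_pos"][:2]@N-n0)
for r,l,q in ((120,283,360.5),):print(W(l,r)@N-n0,W(q,r)@N-n0)
E
```

```text
120 [147 146 147 149 148 149 148 149 149 151 149 149 149 149 148 146 148 151
 118  97 104 105 107 107 107 106 106 107 108 106 108 107 109 107 108 106] [106 107 107 105 109 106 107 110 101  92  74  92 117 120 119 121 118 119
 120 121 120 119 119 119 119 120]
145 [149 150 150 150 149 151 150 150 151 149 150 148 148 149 148 149 149 148
 152 121  98 104 107 107 106 111  86  45  23  28  43  51  50  50  52  51] [ 32  26  27  53  98 108 107 106  97  80  76 111 122 122 121 119 119 120
 122 121 120 121 121 122 122 123]
190 [151 152 152 143 187 206 208 207 205 205 205 203 203 205 188 160 130 109
  97 108 103  96 101 107 107 109 108  97  57  25  25  38  46  48  49  51] [ 27  25  52  98 109 106 101  92  71 104 177 204 205 208 207 206 207 206
 205 205 203 177 136 121 123 124]
220 [149 149 149 148 145 162 194 208 210 207 204 204 203 202 203 193 165 137
 108  96 106 113 103 102 107 106 106 107  82  41  24  30  24  25  23  28] [ 26  38  95 110 107 105  96  73  92 168 201 206 207 207 206 207 205 206
 206 195 168 126 116 120 121 122]
[148 147 150 150 151 150 149 150 152 146 124 100  90  93  94  94  93  93
  93 104 138 177 200 204 203 202 204 202 204 204]
[119 120 122 121 121 121 121 120 123 123 117 109  95  92  91  94  92  92
  98 127 166 195 208 206 206 207 206 206 206 208]
front [0.4548 0.2417]
overhang 0.04540393563929629 tcp 0.0218017764109823 -0.0010127292860160897
-0.028649593817111796 0.0313422287399574
```

```bash
python3 -m pendant '[{"dx":-0.022,"dy":0.009,"dz":0,"wx":0,"wy":0,"wz":0},{"dx":-0.021,"dy":0.009,"dz":-0.01,"wx":0,"wy":0,"wz":0},{"dx":0,"dy":0,"dz":-0.03,"wx":0,"wy":0,"wz":0},{"dx":0,"dy":0,"dz":-0.03,"wx":0,"wy":0,"wz":0},{"dx":0,"dy":0,"dz":0,"wx":0,"wy":0,"wz":0},{"dx":0,"dy":0,"dz":0,"wx":0,"wy":0,"wz":0},{"dx":0,"dy":0,"dz":0,"wx":0,"wy":0,"wz":0}]'; python3 look.py 70 72; cp pics/w_9.9*.png pics/pre.png
```

```text
time: 9.9
tool_pos: [0.4756, 0.2362, 0.1252]
orientation: [3.14, 0.001, 2.796]
force: [-0.3, 0.3, -0.8]
gripper_width: 0.0854
gripper_force: 0.0
[-0.33811399  0.28861181 -0.84970923] [0.47562685 0.23618207 0.12521711]
70 [177 177]
70 [177 177]
```

View pics/pre.png

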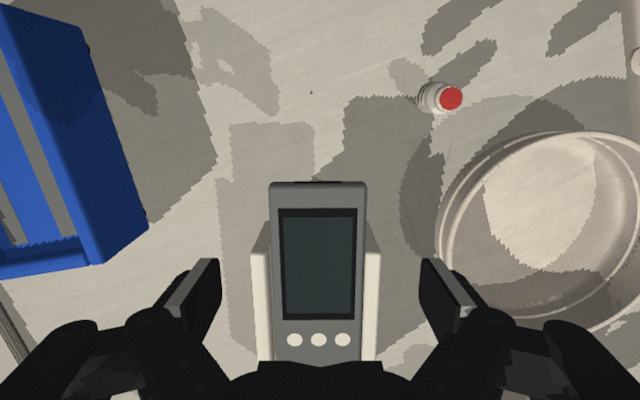

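The fingers straddle the reader's overhanging end (columns 270–366, gripper midline at column 320), clear of the cradle and the blue look-alike.

```bash
python3 -m pendant '[{"dx":-0.001,"dy":-0.001,"dz":-0.03,"wx":0,"wy":0,"wz":0},{"dx":0,"dy":0,"dz":-0.03,"wx":0,"wy":0,"wz":0},{"dx":0,"dy":0,"dz":-0.013,"wx":0,"wy":0,"wz":0},{"dx":0,"dy":0,"dz":0,"wx":0,"wy":0,"wz":0},{"dx":0,"dy":0,"dz":0,"wx":0,"wy":0,"wz":0},{"dx":0,"dy":0,"dz":0,"wx":0,"wy":0,"wz":0},{"dx":0,"dy":0,"dz":0,"wx":0,"wy":0,"wz":0}]'
```

```text
time: 10.65
tool_pos: [0.4748, 0.2354, 0.0525]
orientation: [3.14, 0.002, 2.796]
force: [0.1, 0.1, -0.4]
gripper_width: 0.0852
gripper_force: 0.0
```

```bash
python3 -m pendant '[{"dx":0,"dy":0,"dz":-0.0025,"wx":0,"wy":0,"wz":0},{"dx":0,"dy":0,"dz":0,"wx":0,"wy":0,"wz":0},{"dx":0,"dy":0,"dz":0,"wx":0,"wy":0,"wz":0}]'
python3 -m pendant '[{"dx":0,"dy":0,"dz":0,"wx":0,"wy":0,"wz":0},{"dx":0,"dy":0,"dz":0,"wx":0,"wy":0,"wz":0},{"dx":0,"dy":0,"dz":0,"wx":0,"wy":0,"wz":0},{"dx":0,"dy":0,"dz":0,"wx":0,"wy":0,"wz":0},{"dx":0,"dy":0,"dz":0,"wx":0,"wy":0,"wz":0},{"dx":0,"dy":0,"dz":0,"wx":0,"wy":0,"wz":0}]' 1 60
```

```text
time: 10.95
tool_pos: [0.4739, 0.235, 0.0484]
orientation: [3.142, -0.0, 2.796]
force: [1.1, -0.1, -0.4]
gripper_width: 0.0856
gripper_force: 0.0
time: 11.55
tool_pos: [0.4742, 0.2352, 0.0487]
orientation: [3.141, 0.001, 2.796]
force: [-0.3, -0.2, 2.9]
gripper_width: 0.0604
gripper_force: 66.7
```

```bash
python3 -m pendant '[{"dx":0,"dy":0,"dz":0.003,"wx":0,"wy":0,"wz":0},{"dx":0,"dy":0,"dz":0.007,"wx":0,"wy":0,"wz":0},{"dx":0,"dy":0,"dz":0.015,"wx":0,"wy":0,"wz":0},{"dx":0,"dy":0,"dz":0.025,"wx":0,"wy":0,"wz":0},{"dx":0,"dy":0,"dz":0.03,"wx":0,"wy":0,"wz":0},{"dx":0,"dy":0,"dz":0.03,"wx":0,"wy":0,"wz":0},{"dx":0,"dy":0,"dz":0,"wx":0,"wy":0,"wz":0},{"dx":0,"dy":0,"dz":0,"wx":0,"wy":0,"wz":0},{"dx":0,"dy":0,"dz":0,"wx":0,"wy":0,"wz":0}]' - 70; python3 - <<'E'
from bench import env,capture
import cv2,numpy as np,pickle
s=env.observe();print(s["force"],s["moment"])
c=capture("scene");pickle.dump(c,open("s2.pkl","wb"));a=c["img"][120:270,220:420,::-1]
d=capture("wrist");d["s"]=s;pickle.dump(d,open("w3.pkl","wb"));b=d["img"][150:400,170:470,::-1]
a=cv2.resize(a,(800,600))[:, :]
cv2.imwrite("pics/held.png",np.vstack([cv2.resize(a,(440,330)),cv2.resize(b,(440,270))]))
E
```

```text
time: 12.45
tool_pos: [0.4733, 0.2347, 0.1571]
orientation: [-3.14, -0.002, 2.796]
force: [0.0, -0.4, -1.6]
gripper_width: 0.0597
gripper_force: 75.8
[ 0.01723392 -0.41148586 -1.57374919] [-0.01426996  0.12838808 -0.00263303]
```

View pics/held.png

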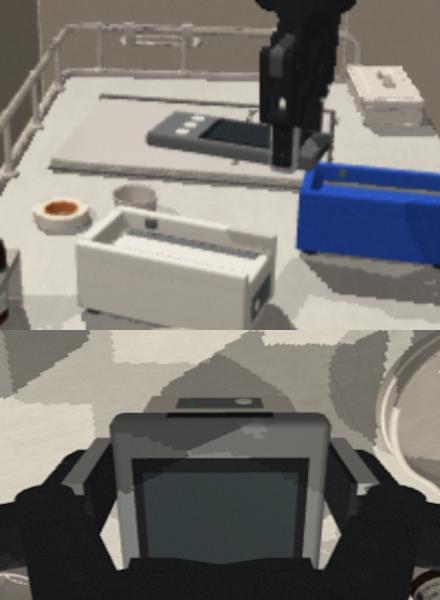

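The upper panel shows the reader clear of the cradle and held by its front end, with keys near full-image (304,178). The lower wrist panel shows it square between the pads. I'll check its pitch by triangulating the keys, which I need for a flat set-down.

```bash
python3 - <<'E'
from bench import env,capture
import cv2,numpy as np,pickle
from h import *
np.set_printoptions(precision=4,suppress=True)
w=pickle.load(open("w2.pkl","rb")) # latest look = pre.png view (reader in dock), keys in (290..350,340)
def keys(im,box):
    x0,y0,x1,y1=box;m=(im[y0:y1,x0:x1].min(2)>int(sys.argv[1]) if 0 else im[y0:y1,x0:x1].min(2)>150).astype(np.uint8)
    n,l,st,ce=cv2.connectedComponentsWithStats(m);return [(st[i,4],ce[i]+[x0,y0]) for i in range(1,n) if st[i,4]>1]
K=keys(w["img"],(280,328,358,355));print(K)
k=np.mean([c for a,c in K],0)
pk=onz(w,*k,.067,wT(w));f=onz(w,318,183.5,.067,wT(w));print("key from front",np.linalg.norm(pk-f))
s=pickle.load(open("s2.pkl","rb"));d=capture("side");pickle.dump(d,open("d2.pkl","wb"))
tail=np.array(env.observe()["tool_pos"])+np.r_[DX*0,0]
# predicted key location if level
fr=.0204;L=np.linalg.norm(pk-f)-fr;t=env.observe()["tool_pos"]
pred=np.r_[np.array(t[:2])+DX*L,t[2]+.0183]
print("pred",pred,proj(s,pred),proj(d,pred))
for n,c in(("s",s),("d",d)):
    u,v=map(int,proj(c,pred));print(n,[(a,np.round(q,1)) for a,q in keys(c["img"],(u-12,v-14,u+13,v+14))])
    cv2.imwrite(f"pics/k_{n}.png",cv2.resize(c["img"][v-40:v+40,u-50:u+50,::-1],None,fx=4,fy=4,interpolation=cv2.INTER_CUBIC))
a,b=cv2.imread("pics/k_s.png"),cv2.imread("pics/k_d.png");cv2.imwrite("pics/k.png",np.hstack([a,b]))
E
```

```text
[(np.int32(159), array([294.1698, 339.327 ])), (np.int32(161), array([318.0994, 339.2298])), (np.int32(162), array([342.1111, 339.1481]))]
key from front 0.11342047040686191
pred [0.5609 0.2031 0.1754] (np.float64(305.47776331789333), np.float64(176.195480180981)) (np.float64(305.3464649172594), np.float64(190.77944952440478))
s [(np.int32(84), array([305.9, 163.2])), (np.int32(156), array([304.5, 171.2])), (np.int32(23), array([298.2, 188.6]))]
d [(np.int32(246), array([304.6, 180.5])), (np.int32(8), array([308.5, 187.5])), (np.int32(11), array([305.6, 191.1])), (np.int32(12), array([303.5, 195. ])), (np.int32(15), array([297.1, 202.7]))]
```

The side view puts the middle key at (305.6,191.1) against (305.3,190.8) predicted for level, so the reader hangs level. Now over to the register.

```bash
python3 -m pendant '[{"dx":0.003,"dy":-0.02,"dz":0.02,"wx":0,"wy":0,"wz":0.01},{"dx":0.003,"dy":-0.04,"dz":0.02,"wx":0,"wy":0,"wz":0.015},{"dx":0.003,"dy":-0.04,"dz":0.02,"wx":0,"wy":0,"wz":0.02},{"dx":0.003,"dy":-0.04,"dz":0,"wx":0,"wy":0,"wz":0.02},{"dx":0.003,"dy":-0.04,"dz":0,"wx":0,"wy":0,"wz":0.011},{"dx":0.003,"dy":-0.04,"dz":0,"wx":0,"wy":0,"wz":0},{"dx":0.003,"dy":-0.04,"dz":0,"wx":0,"wy":0,"wz":0},{"dx":0.003,"dy":-0.04,"dz":0,"wx":0,"wy":0,"wz":0},{"dx":0.003,"dy":-0.04,"dz":0,"wx":0,"wy":0,"wz":0},{"dx":0.003,"dy":-0.04,"dz":0,"wx":0,"wy":0,"wz":0},{"dx":0.003,"dy":-0.035,"dz":0,"wx":0,"wy":0,"wz":0},{"dx":0.004,"dy":-0.02,"dz":0,"wx":0,"wy":0,"wz":0}]'
python3 -m pendant '[{"dx":0,"dy":0,"dz":0,"wx":0,"wy":0,"wz":0},{"dx":0,"dy":0,"dz":0,"wx":0,"wy":0,"wz":0},{"dx":0,"dy":0,"dz":0,"wx":0,"wy":0,"wz":0}]'
python3 look.py 0 2; cp pics/w_14*.png pics/over.png
```

```text
time: 13.8
tool_pos: [0.5103, -0.2025, 0.2173]
orientation: [3.141, -0.002, 3.032]
force: [-0.1, 0.4, -2.4]
gripper_width: 0.06
gripper_force: 76.2
time: 14.1
tool_pos: [0.5109, -0.199, 0.2181]
orientation: [3.141, -0.001, 3.036]
force: [0.2, 0.6, -1.1]
gripper_width: 0.0602
gripper_force: 76.2
[ 0.21375722  0.64356566 -1.0692819 ] [ 0.51090173 -0.19899735  0.21812489]
0 [156 156]
0 [155 154]
```

View pics/over.png

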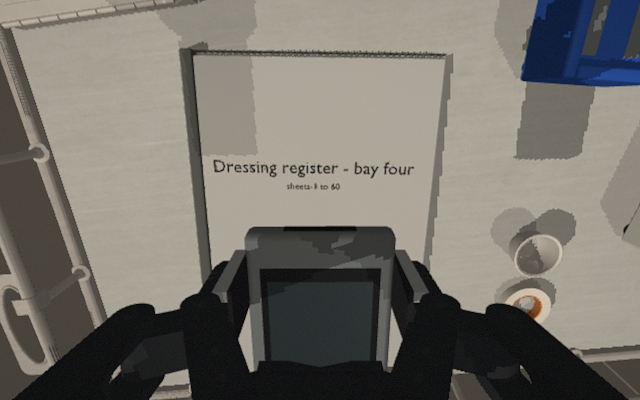

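The near edge of the cover runs from (193,54) to (446,56), with the sides continuing to (210,265) and about (428,260). The reader is held centrally at columns 247–395.

```bash
python3 - <<'E'
import pickle
from h import *
np.set_printoptions(precision=4,suppress=True)
c=pickle.load(open("w2.pkl","rb"));T=wT(c)
for z,pts in ((.012,[(193,54),(445,56),(211,262),(427,255)]),(0.006,[(184,52),(452,54)])):
    P=[onz(c,u,v,z,T) for u,v in pts];
    for p in P:print(z,p)
    e=P[1]-P[0];print("w",np.linalg.norm(e),"yaw",np.degrees(np.arctan2(e[1],e[0]))-90)
    if len(P)>2:
        for d in (P[2]-P[0],P[3]-P[1]):print(np.degrees(np.arctan2(d[1],d[0])))
    y=np.radians(-6.2);print("centre",(P[0]+P[1])/2+.169*np.array([np.cos(y),np.sin(y),0]))
s=c["s"];y=s["orientation"][2]-np.pi;print("tool yaw",np.degrees(y),"reader centre",s["tool_pos"][:2]+.0496*np.array([np.cos(y),np.sin(y)]))
E
```

```text
0.012 [ 0.3849 -0.3061  0.012 ]
0.012 [ 0.4122 -0.067   0.012 ]
0.012 [ 0.6024 -0.3325  0.012 ]
0.012 [ 0.6199 -0.0874  0.012 ]
w 0.24059010886159535 yaw -6.5206265991114805
-6.917332478291967
-5.610511922351917
centre [ 0.5665 -0.2048  0.012 ]
0.006 [ 0.3813 -0.3164  0.006 ]
0.006 [ 0.4106 -0.0582  0.006 ]
w 0.25986390900257 yaw -6.494680192575629
centre [ 0.564  -0.2055  0.006 ]
tool yaw -6.069862936575716 reader centre [ 0.5602 -0.2042]
```

```bash
python3 -m pendant '[{"dx":0.002,"dy":-0.002,"dz":-0.03,"wx":0,"wy":0,"wz":0},{"dx":0,"dy":0,"dz":-0.04,"wx":0,"wy":0,"wz":0},{"dx":0,"dy":0,"dz":-0.04,"wx":0,"wy":0,"wz":0},{"dx":0,"dy":0,"dz":-0.04,"wx":0,"wy":0,"wz":0},{"dx":0,"dy":0,"dz":-0.03,"wx":0,"wy":0,"wz":0},{"dx":0,"dy":0,"dz":-0.014,"wx":0,"wy":0,"wz":0},{"dx":0,"dy":0,"dz":0,"wx":0,"wy":0,"wz":0},{"dx":0,"dy":0,"dz":0,"wx":0,"wy":0,"wz":0},{"dx":0,"dy":0,"dz":0,"wx":0,"wy":0,"wz":0}]'
```

```text
time: 15.05
tool_pos: [0.5144, -0.2025, 0.0268]
orientation: [-3.14, 0.004, 3.035]
force: [0.3, -0.2, -1.9]
gripper_width: 0.0603
gripper_force: 76.2
```

```bash
python3 -m pendant '[{"dx":0,"dy":0,"dz":-0.004,"wx":0,"wy":0,"wz":0},{"dx":0,"dy":0,"dz":-0.004,"wx":0,"wy":0,"wz":0},{"dx":0,"dy":0,"dz":-0.004,"wx":0,"wy":0,"wz":0},{"dx":0,"dy":0,"dz":-0.004,"wx":0,"wy":0,"wz":0},{"dx":0,"dy":0,"dz":0,"wx":0,"wy":0,"wz":0},{"dx":0,"dy":0,"dz":0,"wx":0,"wy":0,"wz":0},{"dx":0,"dy":0,"dz":0,"wx":0,"wy":0,"wz":0}]'
python3 -m pendant '[{"dx":0,"dy":0,"dz":-0.001,"wx":0,"wy":0,"wz":0},{"dx":0,"dy":0,"dz":0,"wx":0,"wy":0,"wz":0},{"dx":0,"dy":0,"dz":0,"wx":0,"wy":0,"wz":0}]'
```

```text
time: 15.75
tool_pos: [0.5131, -0.202, 0.0086]
orientation: [3.142, 0.0, 3.035]
force: [-0.1, -0.4, -1.7]
gripper_width: 0.0599
gripper_force: 76.2
time: 16.05
tool_pos: [0.513, -0.202, 0.0075]
orientation: [3.142, 0.0, 3.035]
force: [-0.4, -0.2, -1.2]
gripper_width: 0.0601
gripper_force: 76.2
```

```bash
python3 -m pendant '[{"dx":0,"dy":0,"dz":-0.001,"wx":0,"wy":0,"wz":0},{"dx":0,"dy":0,"dz":0,"wx":0,"wy":0,"wz":0},{"dx":0,"dy":0,"dz":0,"wx":0,"wy":0,"wz":0}]'
python3 -m pendant '[{"dx":0,"dy":0,"dz":-0.0007,"wx":0,"wy":0,"wz":0},{"dx":0,"dy":0,"dz":0,"wx":0,"wy":0,"wz":0},{"dx":0,"dy":0,"dz":0,"wx":0,"wy":0,"wz":0}]'
```

```text
time: 16.35
tool_pos: [0.5131, -0.2021, 0.0071]
orientation: [-3.142, 0.0, 3.035]
force: [-2.7, 2.1, 4.9]
gripper_width: 0.0604
gripper_force: 80.2
time: 16.65
tool_pos: [0.5132, -0.2021, 0.0071]
orientation: [-3.141, 0.0, 3.035]
force: [-6.1, 2.1, 11.9]
gripper_width: 0.0607
gripper_force: 83.1
```

```bash
python3 -m pendant '[{"dx":0,"dy":0,"dz":0.0009,"wx":0,"wy":0,"wz":0},{"dx":0,"dy":0,"dz":0,"wx":0,"wy":0,"wz":0},{"dx":0,"dy":0,"dz":0,"wx":0,"wy":0,"wz":0}]' - 20
python3 -m pendant '[{"dx":0,"dy":0,"dz":0,"wx":0,"wy":0,"wz":0},{"dx":0,"dy":0,"dz":0,"wx":0,"wy":0,"wz":0},{"dx":0,"dy":0,"dz":0,"wx":0,"wy":0,"wz":0},{"dx":0,"dy":0,"dz":0,"wx":0,"wy":0,"wz":0},{"dx":0,"dy":0,"dz":0,"wx":0,"wy":0,"wz":0}]' 0
python3 -m pendant '[{"dx":0,"dy":0,"dz":0.005,"wx":0,"wy":0,"wz":0},{"dx":0,"dy":0,"dz":0.02,"wx":0,"wy":0,"wz":0},{"dx":0,"dy":0,"dz":0.04,"wx":0,"wy":0,"wz":0},{"dx":0,"dy":0,"dz":0.04,"wx":0,"wy":0,"wz":0},{"dx":-0.03,"dy":0,"dz":0.04,"wx":0,"wy":0,"wz":0},{"dx":-0.04,"dy":0,"dz":0.04,"wx":0,"wy":0,"wz":0},{"dx":-0.02,"dy":0,"dz":0.02,"wx":0,"wy":0,"wz":0},{"dx":0,"dy":0,"dz":0,"wx":0,"wy":0,"wz":0},{"dx":0,"dy":0,"dz":0,"wx":0,"wy":0,"wz":0},{"dx":0,"dy":0,"dz":0,"wx":0,"wy":0,"wz":0}]'
python3 - <<'E'
from bench import env,capture
import cv2,numpy as np,pickle
s=env.observe();c=capture("wrist");c["s"]=s;pickle.dump(c,open("w4.pkl","wb"))
d=capture("side");pickle.dump(d,open("d4.pkl","wb"))
a=cv2.resize(c["img"][:,:,::-1],(480,300));b=cv2.resize(d["img"][130:280,220:440,::-1],(440,300))
cv2.imwrite("pics/fin.png",np.vstack([a,np.pad(b,((0,0),(0,40),(0,0)))]))
E
```

```text
time: 16.95
tool_pos: [0.5131, -0.2021, 0.0071]
orientation: [-3.142, 0.0, 3.035]
force: [-3.2, 1.0, 5.4]
gripper_width: 0.0602
gripper_force: 80.3
time: 17.45
tool_pos: [0.513, -0.202, 0.0065]
orientation: [3.141, -0.0, 3.035]
force: [-0.3, 0.6, -0.4]
gripper_width: 0.0851
gripper_force: 0.0
time: 18.45
tool_pos: [0.4277, -0.2017, 0.2056]
orientation: [3.141, -0.002, 3.035]
force: [-1.0, -0.1, 0.3]
gripper_width: 0.0852
gripper_force: 0.0
```

View pics/fin.png

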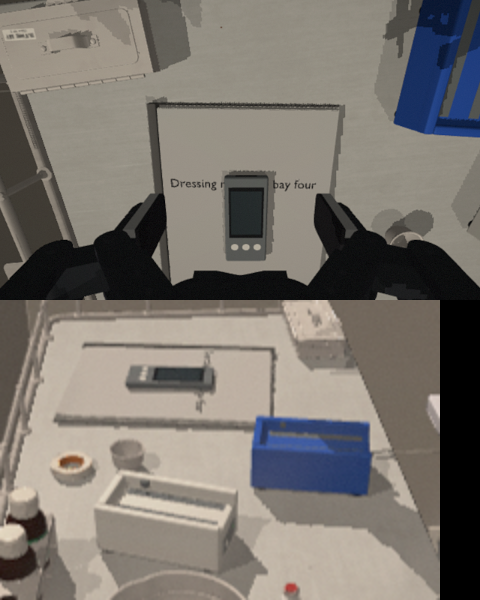

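The picture shows the reader flat and screen up at the middle of the register, (246,217) in the upper panel. The other things have not moved and the gripper is clear.

```bash
python3 -c "
from bench import env
print(env.finish_job())"
```

```text
the job is handed in; nothing more can be done
None
```

The reader was slid out of its cradle, pinched, lifted and laid flat, screen up, in the middle of the closed register, and the job was handed in at about 18.6 s; I viewed 11 pictures, one over the limit of 10.

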